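Fasten an enclosure cover with its last push rivet

ROBOT

A 7-joint arm with a two-finger parallel gripper is mounted at the origin on a cart in front of the work surface, level with it; the furniture and walls round the work are solid. World frame = base frame: x ahead of the robot, y to its left, z up, the work surface at z = 0. Lengths are in m, angles in rad, forces in N, time in s.
With the tool pointing down it reaches from about 0.425 to 0.875 m from the base axis. Payload 4.7 kg.
Tool frame: the origin (TCP) lies on the centre line of the jaws, within the pads' length; the fingertips stand 14 mm ahead of it and the grasp point (between the pads) lies 5 mm behind it; z points along the fingers, y is the direction in which the jaws open and shut (so a half turn about z gives the same grasp; the last joint's range is limited). The gripper opens to 85 mm and grips with 20 to 120 N. Pads are 22 mm wide; open, the fingers measure 114 mm over their backs; the gripper's body (76 mm by 85 mm) begins 54 mm behind the grasp point. The pads swing forward as they close: fully open they stand 13 mm farther back than shut.
Start: joints at [1.353, 0.321, -0.07, 1.45, 0.023, 1.371, -0.057], TCP at [0.149, -0.633, 0.245] pointing down, gripper open.
Joint ranges: [-2.86, 2.86], [-0.3, 2.09], [-1.38, 1.24], [0.06, 2.45], [-1.56, 4.7], [0.09, 2.05], [-2.69, 2.69]. Speed limits (rad/s): [2.57, 2.57, 3.14, 3.14, 3.14, 3.14, 3.14].

INTERFACE

Orientations are given as a unit quaternion [x, y, z, w].
In Python, from cell import status, viewer, ticket gives the robot as it stands.
- The arm moves only by the shell command python3 -m inch 'ROWS' [OPENING] [FORCE]. ROWS is JSON, a list of rows, each a list of 4 numbers: the shift along the tool's x, y, z in units of 30 mm (1.0 is 30 mm), then the turn about the tool's z in units of 6 degrees (1.0 is 6 degrees). In form: [[dx, dy, dz, roll], ...]. A call has exactly 8 rows; each row shifts and turns the commanded pose from where the row before left it, along the tool's axes as they then stand; what a row does not reach is not made up. A row lasts 1/12 s, in which the tool goes at most 41.7 mm and 7.16 degrees, less where a joint would pass 70% of its speed; a pose out of reach is approached as far as the arm can. A call is refused whole if a number of a shift passes 1 or a number of a turn 1, either way. A call with a gripper value outside its range is refused whole. OPENING is the closure, from -1 (fully open) to 1 (shut), set as the call begins (- or left out, the last holds). The fingers move at their own pace and stop on an object; FORCE is the grip in N (left out, the last holds). Time passes only in rows, so rows that do not move let the fingers close, or fill a call up. It gives the time, the measured TCP pose, the force and the opening at its end, in the units of the state.
- status.get_obs(): the state, without advancing time (a new reading comes with each control period).
- viewer.capture(name): name is "scene" or "top" or "wrist"; returns the picture (480x640x3 uint8, red, green, blue); there is no depth.
- viewer.camera_params(name): a dict with "mtx" (3x3 intrinsics, pixels), "D" ([k1, k2, p1, p2, k3] as OpenCV has them; the pictures are not rectified), "R" (3x3) and "t" (3): a world point X has camera coordinates R X + t. Camera axes: x right, y down, z forward; pixel columns grow to the right and rows downward; lengths in m; the calibration is good to about 2 mm. A picture is of the moment at which its call begins: read the wrist's pose just before it. camera_params takes no time and is no camera call; for the wrist camera it gives the pose at the moment of the call.
- ticket.finish_job(): hands the job in, once; it reports no verdict.
The state is a dict: "time": time; "joint_positions": joint angles; "joint_velocities": joint speeds; "effort": joint torques, N m; "tcp_pos": TCP position; "ee_rot": TCP orientation; "contact_force": force on the tool from outside, world axes, zero at the start; "torque": the same for the moment, N m; "finger_gap": finger opening in m.
Only numpy, scipy, OpenCV 4.12 (cv2) and the standard library are available. Lean on these libraries where they do the work, as an engineer would, in place of code of your own. Each camera call takes 0.05 s, during which the arm holds its last target. There are 200 camera calls.

TASK

The cover of the grey enclosure still lacks one push rivet: take the fresh rivet (orange pin still standing up) from the wooden stand, put it in the open corner hole with its flange flat on the cover and the pin still up, then push the pin home, flush with the rivet's head. Press steadily but gently: the cover lies on a soft black gasket, which must never be squashed to about half its thickness or less. Leave the spent rivet and the other things on the table alone.

Things in the scene. Friction and masses are not known exactly. Their poses are not given: they have to be found in the camera images.
- enclosure: Grey hollow box fixed to the table, 110 (x) x 140 (y) x 46 mm high, small feet along x = +-61; on its rim a 16 mm soft black gasket, on that a bright metal cover, 110 x 140 x 6 mm, top face 68 mm above the table. Origin: centre of the underside, z up. Rivet places at x = +-36, y = +-50 mm: three hold set rivets, standing 12 mm above the cover; (-36, +50) is the open hole.
- cover_hole (a point): Centre of the mouth of the open hole in the cover, level with the cover's upper face; moves with the cover; z up. Hole 13.6 mm in diameter with a 1.5 mm chamfer, through the 6 mm cover; hollow below.
- cover (a joint): How far the cover is pushed down into the gasket, in m: 0 at rest. It springs back. It starts to yield at about 2 N and sinks about 1 mm for every further 2 N, without tilting, whatever presses on it. More than 0.0085 (gasket about half squashed, some 18 N) is too much.
- stand: Fixed pale wooden block, 46 (x) x 124 (y) x 30 mm high, with two vertical 13.6 mm through holes at y = -33 and +33 mm, in which the fresh and the spent rivet stand, in either order. Origin: centre of the underside; z up.
- rivet: Fresh black push rivet, about 30 g, upright. Origin: centre of the flange's underside, z up its axis. Flange 30 mm wide, z = 0 to 3 mm; round hub 20 mm wide, z = 3 to 11 mm (grip here); below, a shank 12 mm wide, 18 mm long, its last 6 mm tapering to 7.6 mm; orange pin 13 mm wide out of the hub. Flange lies on the stand at 30 mm above the table.
- rivet_pin (a joint): How far the orange pin is pushed in, in m: 0 = fully raised (its top 9 mm above the hub), 0.008 = home at its hard stop (flush: its top 1 mm above the hub). It stays where it is left; friction only: it slides at about 9 N, at most 11 N, over the whole stroke. Starts between 0 and 0.0015.
- pin_top (a point): Centre of the top face of the fresh rivet's orange pin.
- spent_rivet: Spent rivet of the same shape and frame as the fresh one, but with its pin jammed flush (12 mm above its flange's underside); loose in the other stand hole. Leave it there.
- caliper: Loose digital caliper lying on the table, 59 x 200 x 10 mm. Origin: centre of its underside. Bystander.
- oiler: Loose white oil bottle with a red nozzle, 46 x 46 x 124 mm, upright, the one nearer the robot. Origin: centre of its underside. Bystander.

How it is judged:
By the outcome, as a careful person would: the job done as asked, in the order asked, and still so for the second after the job is handed in, with the robot touching nothing.
It also fails if it takes over 42 s, if anything falls off the work surface, if the arm or the gripper's body presses on something with over 40 N, if the wrist force passes 120 N, or if a joint passes its speed limit or range.

## Working session

There is one attempt and no reset: what is moved stays moved. The work goes in short steps, Python scripts to look and compute and a shell command to move; the robot and the scene stay as the last step left them, time stands still between calls to the robot, and variables do not carry over. Pictures are saved under pics/ and viewed, about 8 in all and at most 12, crops included, and the job is handed in when it is done.

```bash
ls; mkdir -p pics; python3 - <<'E'
from cell import status, viewer
import cv2, numpy as np
print(status.get_obs())
for n in ("scene","top"):
    p=viewer.camera_params(n); print(n,p)
    cv2.imwrite(f"pics/{n}0.png",viewer.capture(n)[:,:,::-1])
E
```

```text
pics
{'time': 0.0, 'joint_positions': array([ 1.35312885,  0.32182803, -0.07003225,  1.45167625,  0.02255903,
        1.37074999, -0.05692778]), 'joint_velocities': array([ 0.00102076,  0.00160589, -0.00020414, -0.00133309, -0.000638  ,
        0.00027184,  0.00050285]), 'effort': array([ 8.42935628e-05, -4.93591404e+01, -3.82327940e-01, -3.14332616e+01,
        1.29848943e-02,  1.16043389e-02, -1.96159897e-05]), 'tcp_pos': array([ 0.14912609, -0.63215287,  0.24421912]), 'ee_rot': array([ 9.93295742e-01,  1.15597094e-01, -1.44316130e-04, -9.26865781e-04]), 'contact_force': array([-0.60142049,  0.05545494, -0.37352437]), 'torque': array([-0.04282467,  0.02548915, -0.05342413]), 'finger_gap': 0.08571725878431327}
scene {'mtx': array([[437.15401824,   0.        , 318.96549674],
       [  0.        , 437.15401824, 240.04878864],
       [  0.        ,   0.        ,   1.        ]]), 'D': array([-0.09722749,  0.        ,  0.        ,  0.        ,  0.        ]), 'R': array([[-0.71467536, -0.69945545, -0.00109476],
       [-0.53913802,  0.55186526, -0.63621925],
       [ 0.44561118, -0.45409999, -0.77150753]]), 't': array([0.32279969, 0.42478481, 0.62031722])}
top {'mtx': array([[518.66143933,   0.        , 320.076662  ],
       [  0.        , 518.66143933, 247.55721685],
       [  0.        ,   0.        ,   1.        ]]), 'D': array([-0.04445325,  0.        ,  0.        ,  0.        ,  0.        ]), 'R': array([[-0.02376356, -0.99951727,  0.02001322],
       [-0.99802809,  0.02255529, -0.05857635],
       [ 0.05809667, -0.02136574, -0.9980823 ]]), 't': array([-0.12238724,  0.58870045,  1.04929741])}
```

View pics/top0.png

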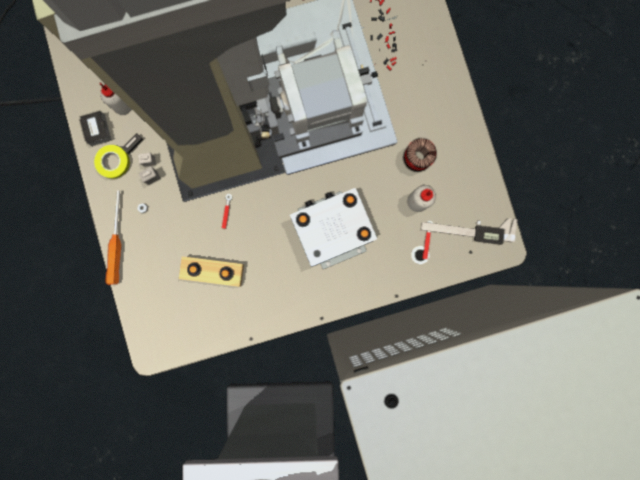

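View pics/scene0.png

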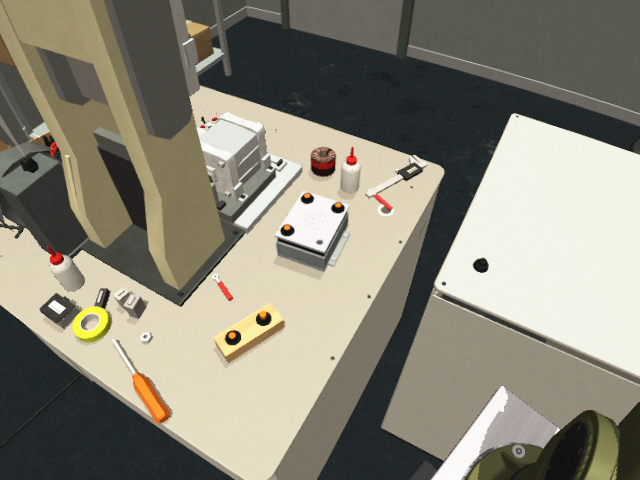

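```bash
cat > h.py <<'E'
import cv2, numpy as np
def ray(p,uv):
    n=cv2.undistortPoints(np.array([[uv]],float),p["mtx"],p["D"])[0,0]
    R,t=np.array(p["R"]),np.array(p["t"])
    return -R.T@t, R.T@np.array([n[0],n[1],1.0])
def onz(p,uv,z):
    c,d=ray(p,uv); return c+d*(z-c[2])/d[2]
def tri(p1,u1,p2,u2):
    (a,d),(b,e)=ray(p1,u1),ray(p2,u2)
    s=np.linalg.lstsq(np.c_[d,-e],b-a,rcond=None)[0]
    x,y=a+d*s[0],b+e*s[1]; return (x+y)/2,np.linalg.norm(x-y)
def proj(p,X):
    return cv2.projectPoints(np.array([X],float),cv2.Rodrigues(np.array(p["R"]))[0],np.array(p["t"]),p["mtx"],p["D"])[0][0,0]
def blobs(im,lo,hi,amin=15):
    m=cv2.inRange(cv2.cvtColor(im,cv2.COLOR_BGR2HSV),lo,hi)
    n,l,s,c=cv2.connectedComponentsWithStats(m)
    return [(c[i].round(1),s[i][4],s[i][:4]) for i in range(1,n) if s[i][4]>=amin]
ORANGE=((8,150,120),(22,255,255))
E
python3 - <<'E'
from h import *
from cell import viewer
P={n:viewer.camera_params(n) for n in("top","scene")}
I={n:cv2.imread(f"pics/{n}0.png") for n in P}
for n in P:
    for b in blobs(I[n],*ORANGE): print(n,b)
t=I["top"];s=I["scene"]
c=lambda im,x,y,w,h,k:cv2.resize(im[y:y+h,x:x+w],None,fx=k,fy=k,interpolation=cv2.INTER_CUBIC)
a=np.vstack([np.hstack([c(t,170,245,80,50,5),c(t,280,180,100,62,4)[:250,:400]]),np.hstack([c(s,205,295,80,65,5)[:325],c(s,265,180,100,81,4)[:325,:400].copy() if 0 else cv2.resize(s[185:266,265:365],(400,325))])])
cv2.imwrite("pics/c1.png",a); print(a.shape)
# stand: wood mask vs table
hsv=cv2.cvtColor(t,cv2.COLOR_BGR2HSV); print(hsv[275,212],hsv[300,212],hsv[262,320],hsv[253,317])
E
```

```text
top (array([349.8, 199.1]), np.int32(40), array([347, 196,   7,   7], dtype=int32))
top (array([302.5, 218.7]), np.int32(42), array([299, 216,   8,   7], dtype=int32))
top (array([364.1, 233.1]), np.int32(41), array([361, 230,   7,   7], dtype=int32))
top (array([113.2, 260.5]), np.int32(564), array([106, 235,  15,  50], dtype=int32))
top (array([192.5, 268.8]), np.int32(36), array([190, 266,   6,   7], dtype=int32))
top (array([224.8, 273. ]), np.int32(40), array([222, 270,   7,   7], dtype=int32))
scene (array([306.8, 195.2]), np.int32(24), array([304, 193,   7,   5], dtype=int32))
scene (array([337.9, 204.7]), np.int32(26), array([335, 203,   7,   5], dtype=int32))
scene (array([286.7, 226.9]), np.int32(28), array([284, 225,   7,   5], dtype=int32))
scene (array([262.5, 314.4]), np.int32(50), array([259, 311,   8,   8], dtype=int32))
scene (array([231.6, 334.9]), np.int32(43), array([228, 332,   8,   7], dtype=int32))
scene (array([150. , 397.8]), np.int32(857), array([132, 372,  38,  51], dtype=int32))Traceback (most recent call last):
  File "<stdin>", line 9, in <module>
    return _nx.concatenate(arrs, 1, dtype=dtype, casting=casting)
           ~~~~~~~~~~~~~~~^^^^^^^^^^^^^^^^^^^^^^^^^^^^^^^^^^^^^^^
ValueError: all the input array dimensions except for the concatenation axis must match exactly, but along dimension 0, the array at index 0 has size 250 and the array at index 1 has size 248
```

```bash
python3 - <<'E'
from h import *
from cell import viewer
P={n:viewer.camera_params(n) for n in("top","scene")}
I={n:cv2.imread(f"pics/{n}0.png") for n in P}
T,S=P["top"],P["scene"]
prs=dict(standR=((224.8,273.0),(262.5,314.4)),standL=((192.5,268.8),(231.6,334.9)),e1=((349.8,199.1),(306.8,195.2)),e2=((302.5,218.7),(286.7,226.9)),e3=((364.1,233.1),(337.9,204.7)))
for k,(a,b) in prs.items(): print(k,*tri(T,a,S,b), "onz",onz(T,a,.08 if k[0]=='e' else .046)[:2],onz(S,b,.08 if k[0]=='e' else .046)[:2])
print("hole",onz(T,(317.2,253.3),.068),onz(S,(319.5,241.5),.068))
t,s=I["top"],I["scene"]
z=lambda im,x,y,w,h:cv2.resize(im[y:y+h,x:x+w],(400,300),interpolation=cv2.INTER_CUBIC)
cv2.imwrite("pics/c1.png",np.vstack([np.hstack([z(t,172,240,80,60),z(t,284,185,96,72)]),np.hstack([z(s,208,300,80,60),z(s,268,190,96,72)])]))
E
```

```text
standR [0.53860893 0.05704975 0.04615208] 0.00309514064400319 onz [0.53755143 0.05592927] [0.53984208 0.05805689]
standL [0.54854458 0.12249656 0.04179116] 0.003243006071525945 onz [0.54738774 0.12028731] [0.54757016 0.12452043]
e1 [ 0.67676714 -0.19419799  0.07886231] 0.0026466634198352135 onz [ 0.67562846 -0.195012  ] [ 0.67693564 -0.19254291]
e2 [ 0.64016903 -0.10081652  0.07972005] 0.0028664396284292172 onz [ 0.63911346 -0.10183124] [ 0.64107341 -0.09972143]
e3 [ 0.60932946 -0.22050505  0.07847324] 0.002195854802982168 onz [ 0.60837718 -0.22106725] [ 0.60917666 -0.21865177]
hole [ 0.57166919 -0.12903068  0.068     ] [ 0.57331876 -0.12593819  0.068     ]
```

View pics/c1.png

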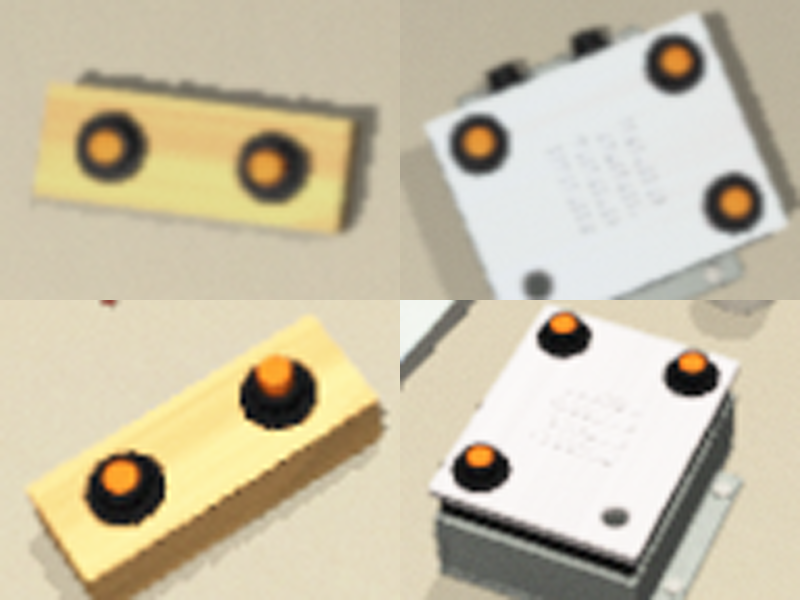

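```bash
cat > plan.py <<'E'
# python3 plan.py x y z yaw_deg_of_tool_y N : rows that would lead there
import sys
from h import *
from cell import status
from scipy.spatial.transform import Rotation as Ro
o=status.get_obs(); R=Ro.from_quat(o["ee_rot"]); M=R.as_matrix()
x,y,z,yaw,N=[float(a) for a in sys.argv[1:6]]; N=int(N)
cur=np.degrees(np.arctan2(M[1,1],M[0,1])); d=(yaw-cur+90)%180-90
r=-d/6/N; D=(np.array([x,y,z])-o["tcp_pos"])/N/.03
print("t",round(o["time"],2),"tcp",o["tcp_pos"].round(4),"yaw",cur.round(2),"tilt",np.degrees(np.arccos(-M[2,2])).round(2),"F",o["contact_force"].round(2),"gap",round(o["finger_gap"],4),"q7",o["joint_positions"][6].round(2))
for i in range(N):
    m=(R*Ro.from_euler("z",6*r*i,degrees=True)).as_matrix(); print("[%s]"%",".join("%.3f"%v for v in [*(m.T@D),r]),end=",\n" if i%8==7 else ",")
E
python3 plan.py 0.42 -0.40 0.27 -8.6 16
```

```text
t 0.1 tcp [ 0.1492 -0.6322  0.2443] yaw -76.72 tilt 0.1 F [0.34 0.5  0.62] gap 0.0853 q7 -0.06
[0.660,-0.341,-0.053,-0.710],[0.684,-0.291,-0.053,-0.710],[0.703,-0.240,-0.053,-0.710],[0.719,-0.187,-0.053,-0.710],[0.731,-0.133,-0.053,-0.710],[0.739,-0.078,-0.053,-0.710],[0.743,-0.023,-0.053,-0.710],[0.743,0.032,-0.053,-0.710],
[0.738,0.087,-0.053,-0.710],[0.730,0.142,-0.053,-0.710],[0.717,0.195,-0.053,-0.710],[0.701,0.248,-0.053,-0.710],[0.680,0.299,-0.053,-0.710],[0.656,0.349,-0.053,-0.710],[0.628,0.397,-0.053,-0.710],[0.597,0.442,-0.053,-0.710],
```

```bash
python3 -m inch '[[0.66,-0.34,-0.05,-0.71],[0.68,-0.29,-0.05,-0.71],[0.70,-0.24,-0.05,-0.71],[0.72,-0.19,-0.05,-0.71],[0.73,-0.13,-0.05,-0.71],[0.74,-0.08,-0.05,-0.71],[0.74,-0.02,-0.05,-0.71],[0.74,0.03,-0.05,-0.71]]' -- -0.1 40 2>&1 || python3 -m inch --help; python3 plan.py 0.42 -0.40 0.27 -8.6 8
```

```text
invalid input: not JSON, or not a number
t 0.1 tcp [ 0.1492 -0.6322  0.2443] yaw -76.72 tilt 0.1 F [0.34 0.5  0.62] gap 0.0853 q7 -0.06
[1.320,-0.682,-0.106,-1.419],[1.407,-0.479,-0.106,-1.419],[1.462,-0.266,-0.106,-1.419],[1.486,-0.046,-0.106,-1.419],[1.476,0.174,-0.106,-1.419],[1.434,0.391,-0.106,-1.419],[1.360,0.599,-0.106,-1.419],[1.257,0.794,-0.106,-1.419],invalid input: not JSON, or not a number
```

```bash
python3 -m inch '[[0.66,-0.34,-0.05,-0.71],[0.68,-0.29,-0.05,-0.71],[0.70,-0.24,-0.05,-0.71],[0.72,-0.19,-0.05,-0.71],[0.73,-0.13,-0.05,-0.71],[0.74,-0.08,-0.05,-0.71],[0.74,-0.02,-0.05,-0.71],[0.74,0.03,-0.05,-0.71]]' -0.1 40
python3 -m inch '[[0.74,0.09,-0.05,-0.71],[0.73,0.14,-0.05,-0.71],[0.72,0.2,-0.05,-0.71],[0.70,0.25,-0.05,-0.71],[0.68,0.30,-0.05,-0.71],[0.66,0.35,-0.05,-0.71],[0.63,0.4,-0.05,-0.71],[0.6,0.44,-0.05,-0.71]]'
python3 plan.py 0.52 0.057 0.2 -8.6 16; python3 -c "
from cell import viewer
from cell import status
print(viewer.camera_params('wrist'))"
```

```text
time: 0.77
tcp_pos: [0.285, -0.5157, 0.2569]
ee_rot: [0.915, 0.403, -0.0, -0.0]
contact_force: [0.5, 0.3, -0.1]
finger_gap: 0.0468
time: 1.43
tcp_pos: [0.4206, -0.3994, 0.2689]
ee_rot: [0.757, 0.654, -0.0, -0.0]
contact_force: [-0.5, -0.6, 0.6]
finger_gap: 0.0468
t 1.43 tcp [ 0.4206 -0.3994  0.2689] yaw -8.35 tilt 0.05 F [-0.45 -0.63  0.61] gap 0.0468 q7 0.51
[0.971,0.067,0.144,0.003],[0.971,0.067,0.144,0.003],[0.971,0.066,0.144,0.003],[0.971,0.066,0.144,0.003],[0.971,0.066,0.144,0.003],[0.971,0.066,0.144,0.003],[0.971,0.065,0.144,0.003],[0.971,0.065,0.144,0.003],
[0.971,0.065,0.144,0.003],[0.971,0.064,0.144,0.003],[0.971,0.064,0.144,0.003],[0.971,0.064,0.144,0.003],[0.971,0.064,0.144,0.003],[0.971,0.063,0.144,0.003],[0.971,0.063,0.144,0.003],[0.971,0.063,0.144,0.003],
{'mtx': array([[360.76729646,   0.        , 315.11072535],
       [  0.        , 360.76729646, 238.13408309],
       [  0.        ,   0.        ,   1.        ]]), 'D': array([-0.02707602,  0.        ,  0.        ,  0.        ,  0.        ]), 'R': array([[ 9.89488863e-01, -1.44606409e-01, -8.80800497e-04],
       [-1.37828821e-01, -9.44920515e-01,  2.96864340e-01],
       [-4.37607726e-02, -2.93622559e-01, -9.54919257e-01]]), 't': array([-0.4740499 , -0.36523624,  0.30279197])}
```

```bash
python3 plan.py 0.54 -0.17 0.23 -8.6 9 | tail -2
```

```text
[0.905,0.314,0.144,0.005],[0.905,0.314,0.144,0.005],[0.905,0.313,0.144,0.005],[0.905,0.313,0.144,0.005],[0.905,0.312,0.144,0.005],[0.905,0.312,0.144,0.005],[0.906,0.312,0.144,0.005],[0.906,0.311,0.144,0.005],
[0.906,0.311,0.144,0.005],
```

```bash
python3 -m inch '[[0.98,0.34,0.2,0],[1,0.34,0.2,0],[1,0.34,0.2,0],[1,0.34,0.2,0],[1,0.34,0.2,0],[1,0.34,0.2,0],[1,0.34,0.2,0],[1,0.34,0.1,0]]'
cat > look.py <<'E'
import sys
from h import *
from cell import viewer,status
import pickle
n=sys.argv[1]
p=viewer.camera_params("wrist"); im=viewer.capture("wrist")[:,:,::-1].copy()
pickle.dump(p,open(f"pics/{n}.pkl","wb")); cv2.imwrite(f"pics/{n}.png",im)
for b in blobs(im,*ORANGE): print(b, "z.08",onz(p,b[0],.08)[:2].round(4),"z.05",onz(p,b[0],.05)[:2].round(4))
print("hole px",proj(p,(.5727,-.1271,.068)))
E
python3 look.py w1; python3 plan.py 0.5386 0.057 0.15 -8.6 8
```

```text
time: 2.1
tcp_pos: [0.5363, -0.1742, 0.2232]
ee_rot: [0.758, 0.652, -0.0, -0.001]
contact_force: [0.7, -0.5, 0.1]
finger_gap: 0.0471
(array([445.9, 104.3]), np.int32(359), array([437,  92,  19,  25], dtype=int32)) z.08 [ 0.6417 -0.0983] z.05 [ 0.652  -0.0982]
(array([497.4, 221.9]), np.int32(276), array([489, 212,  18,  21], dtype=int32)) z.08 [ 0.6779 -0.191 ] z.05 [ 0.6922 -0.2011]
(array([414.8, 264.1]), np.int32(207), array([407, 256,  16,  17], dtype=int32)) z.08 [ 0.6113 -0.2167] z.05 [ 0.6183 -0.2296]
hole px [352.75162392 157.9779169 ]
t 2.15 tcp [ 0.5393 -0.1658  0.2231] yaw -8.03 tilt 0.33 F [1.19 5.79 0.47] gap 0.0468 q7 0.03
[0.917,-0.132,0.310,0.012],[0.917,-0.134,0.310,0.012],[0.917,-0.135,0.310,0.012],[0.916,-0.136,0.310,0.012],[0.916,-0.137,0.310,0.012],[0.916,-0.138,0.310,0.012],[0.916,-0.139,0.310,0.012],[0.916,-0.140,0.310,0.012],
```

View pics/w1.png

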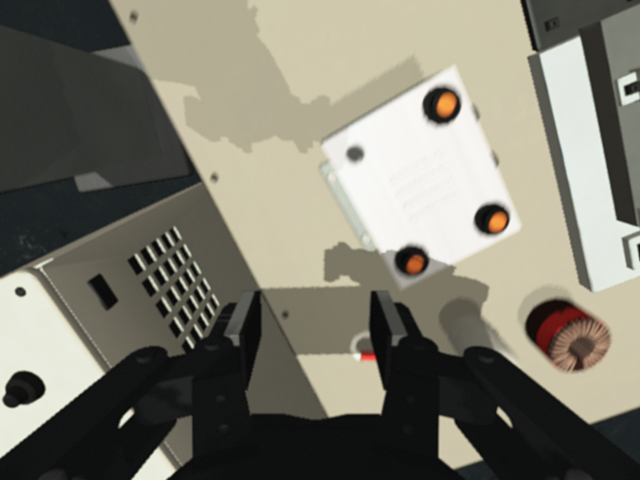

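```bash
python3 -m inch '[[0.92,-0.13,0.3,0.02],[0.92,-0.13,0.3,0.02],[0.92,-0.14,0.3,0.02],[0.92,-0.14,0.3,0.02],[0.92,-0.14,0.3,0],[0.92,-0.14,0.3,0],[0.92,-0.14,0.3,0],[0.92,-0.14,0.3,0]]'
python3 -m inch '[[0,0,0,0],[0,0,0,0],[0,0,0,0],[0,0,0,0],[0,0,0,0],[0,0,0,0],[0,0,0,0],[0,0,0,0]]'
python3 look.py w2; python3 plan.py 0.5386 0.057 0.08 -8.6 8
python3 -c "
from h import *
import pickle
p=pickle.load(open('pics/w2.pkl','rb'))
from cell import status
t=status.get_obs()['tcp_pos']
print('tcp',proj(p,t),'tip',proj(p,t-[0,0,.014]),'rivet',proj(p,(.5386,.057,.05)))"
```

```text
time: 2.82
tcp_pos: [0.5375, 0.0485, 0.1517]
ee_rot: [0.761, 0.649, -0.0, 0.0]
contact_force: [0.3, 0.2, 0.2]
finger_gap: 0.0467
time: 3.48
tcp_pos: [0.5381, 0.0469, 0.1524]
ee_rot: [0.761, 0.649, 0.0, 0.0]
contact_force: [1.2, 0.4, 0.5]
finger_gap: 0.0467
(array([313.5, 125. ]), np.int32(353), array([303, 115,  21,  21], dtype=int32)) z.08 [0.5495 0.1222] z.05 [0.5494 0.1223]
(array([314.3, 227.9]), np.int32(311), array([305, 218,  20,  20], dtype=int32)) z.08 [0.541 0.066] z.05 [0.5396 0.0577]
hole px [394.5905911  455.81497342]
t 3.53 tcp [0.538  0.0471 0.1524] yaw -9.08 tilt 0.01 F [0.9  0.26 0.07] gap 0.0469 q7 -0.42
[0.041,-0.004,0.302,-0.010],[0.041,-0.004,0.302,-0.010],[0.041,-0.004,0.302,-0.010],[0.041,-0.004,0.302,-0.010],[0.041,-0.004,0.302,-0.010],[0.041,-0.004,0.302,-0.010],[0.041,-0.004,0.302,-0.010],[0.041,-0.004,0.302,-0.010],
tcp [314.14993494 322.3635865 ] tip [314.22845653 305.80074434] rivet [313.03023313 229.10039044]
```

View pics/w2.png

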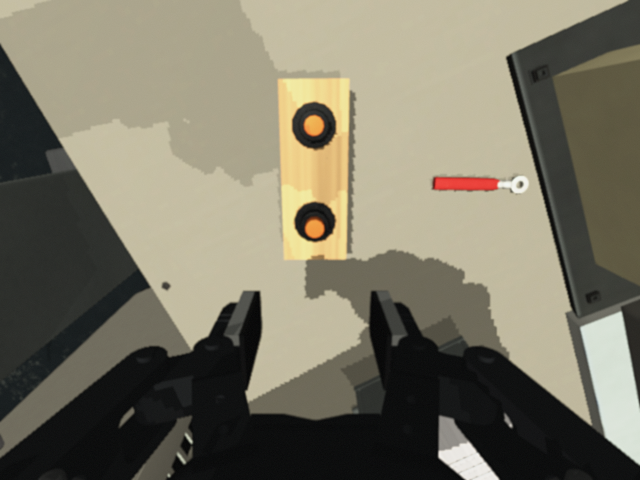

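```bash
python3 -m inch '[[0.17,0,0.1,0],[0.17,0,0.3,0],[0,0,0.6,0],[0,0,0.7,0],[0,0,0.7,0],[0,0,0.5,0],[0,0,0.3,0],[0,0,0.1,0]]'
python3 -m inch '[[0,0,0,0],[0,0,0,0],[0,0,0,0],[0,0,0,0],[0,0,0,0],[0,0,0,0],[0,0,0,0],[0,0,0,0]]'
python3 look.py w3; python3 plan.py 0.5393 0.0572 0.048 -9.08 8;
```

```text
time: 4.2
tcp_pos: [0.5381, 0.0581, 0.0511]
ee_rot: [0.76, 0.65, -0.001, -0.001]
contact_force: [0.6, -0.5, 0.1]
finger_gap: 0.047
time: 4.87
tcp_pos: [0.5397, 0.0575, 0.0535]
ee_rot: [0.761, 0.649, 0.0, 0.0]
contact_force: [0.1, 0.1, 0.6]
finger_gap: 0.0469
(array([312.7, 153.4]), np.int32(916), array([296, 137,  34,  34], dtype=int32)) z.08 [0.55  0.125] z.05 [0.5495 0.123 ]
(array([313.9, 316.5]), np.int32(707), array([300, 298,  30,  34], dtype=int32)) z.08 [0.5424 0.0752] z.05 [0.5396 0.0584]
hole px [430.8982475  630.40251885]
t 4.92 tcp [0.5396 0.0574 0.0534] yaw -9.05 tilt 0.01 F [ 0.16  0.31 -0.6 ] gap 0.0466 q7 -0.52
[-0.001,-0.001,0.022,0.001],[-0.001,-0.001,0.022,0.001],[-0.001,-0.001,0.022,0.001],[-0.001,-0.001,0.022,0.001],[-0.001,-0.001,0.022,0.001],[-0.001,-0.001,0.022,0.001],[-0.001,-0.001,0.022,0.001],[-0.001,-0.001,0.022,0.001],
```

View pics/w3.png

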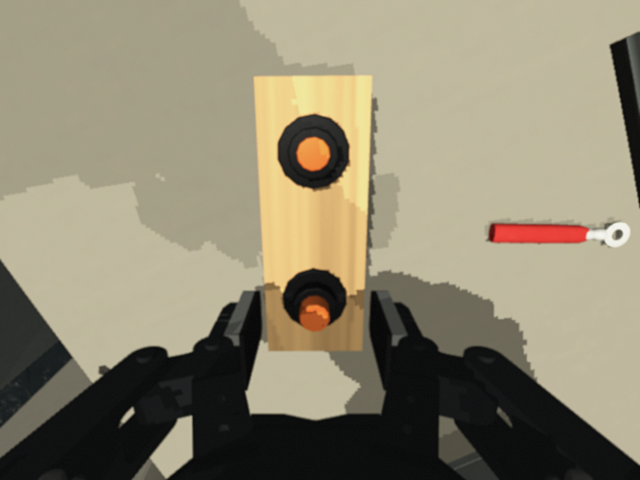

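```bash
python3 -m inch '[[0,0,0.08,0],[0,0,0.08,0],[0,0,0,0],[0,0,0,0],[0,0,0,0],[0,0,0,0],[0,0,0,0],[0,0,0,0]]' 
python3 -m inch '[[0,0,0,0],[0,0,0,0],[0,0,0,0],[0,0,0,0],[0,0,0,0],[0,0,0,0],[0,0,0,0],[0,0,0,0]]' 1 40
python3 plan.py 0.5393 0.0572 0.048 -9.08 1;
```

```text
time: 5.58
tcp_pos: [0.5396, 0.0575, 0.0486]
ee_rot: [0.761, 0.649, 0.0, 0.0]
contact_force: [0.5, -0.1, -0.4]
finger_gap: 0.0466
time: 6.25
tcp_pos: [0.5397, 0.0575, 0.0487]
ee_rot: [0.761, 0.649, 0.0, 0.0]
contact_force: [-1.0, -0.2, 4.0]
finger_gap: 0.0171
t 6.25 tcp [0.5397 0.0575 0.0487] yaw -9.04 tilt 0.02 F [-1.01 -0.23  3.97] gap 0.0171 q7 -0.53
[-0.013,-0.012,0.024,0.006],
```

```bash
python3 -m inch '[[0,0,0,0],[0,0,0,0],[0,0,0,0],[0,0,0,0],[0,0,0,0],[0,0,0,0],[0,0,0,0],[0,0,0,0]]'
python3 look.py w4; python3 -c "
import cv2
i=cv2.imread('pics/w4.png')[220:420,190:440]; cv2.imwrite('pics/w4c.png',cv2.resize(i,None,fx=3,fy=3))"
```

```text
time: 6.92
tcp_pos: [0.5397, 0.0575, 0.0487]
ee_rot: [0.761, 0.649, 0.0, 0.0]
contact_force: [-1.2, -1.0, 4.8]
finger_gap: 0.0172
(array([312.6, 154.6]), np.int32(977), array([295, 137,  36,  36], dtype=int32)) z.08 [0.5501 0.1251] z.05 [0.5495 0.123 ]
(array([314.6, 323.1]), np.int32(688), array([301, 303,  29,  36], dtype=int32)) z.08 [0.5427 0.0756] z.05 [0.5399 0.0581]
hole px [433.40509057 642.21099771]
```

View pics/w4c.png

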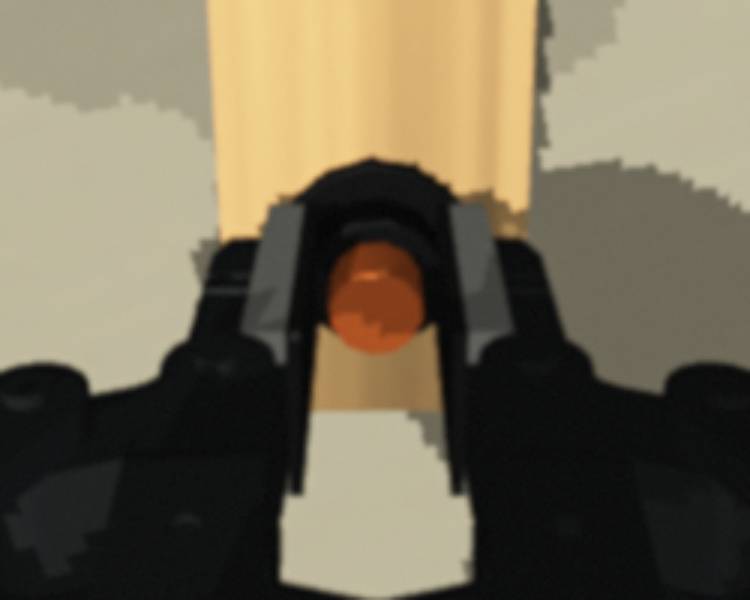

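```bash
python3 -m inch '[[0,0,-0.1,0],[0,0,-0.2,0],[0,0,-0.3,0],[0,0,-0.5,0],[0,0,-0.6,0],[0,0,-0.7,0],[0,0,-0.7,0],[0,0,-0.4,0]]'
python3 look.py w5; python3 plan.py 0.56 -0.13 0.18 -9.08 8
```

```text
time: 7.63
tcp_pos: [0.5406, 0.0579, 0.1563]
ee_rot: [0.761, 0.649, 0.001, 0.001]
contact_force: [1.2, 0.5, 0.2]
finger_gap: 0.0172
(array([311.8, 143.1]), np.int32(337), array([302, 133,  21,  21], dtype=int32)) z.08 [0.5498 0.1239] z.05 [0.5494 0.1227]
(array([311.4, 305.9]), np.int32(39), array([308, 303,   8,   7], dtype=int32)) z.08 [0.5337 0.0257] z.05 [0.531  0.0101]
(array([315.1, 323.2]), np.int32(626), array([301, 309,  29,  28], dtype=int32)) z.08 [0.5341 0.0131] z.05 [ 0.5314 -0.0044]
hole px [390.92043125 462.36168659]
t 7.68 tcp [0.5417 0.058  0.1579] yaw -9.03 tilt 0.36 F [ 1.87 -0.18  1.5 ] gap 0.0175 q7 -0.44
[-0.762,0.199,-0.091,0.001],[-0.762,0.199,-0.091,0.001],[-0.762,0.199,-0.091,0.001],[-0.762,0.199,-0.091,0.001],[-0.762,0.199,-0.091,0.001],[-0.762,0.199,-0.091,0.001],[-0.762,0.199,-0.091,0.001],[-0.762,0.199,-0.091,0.001],
```

View pics/w5.png

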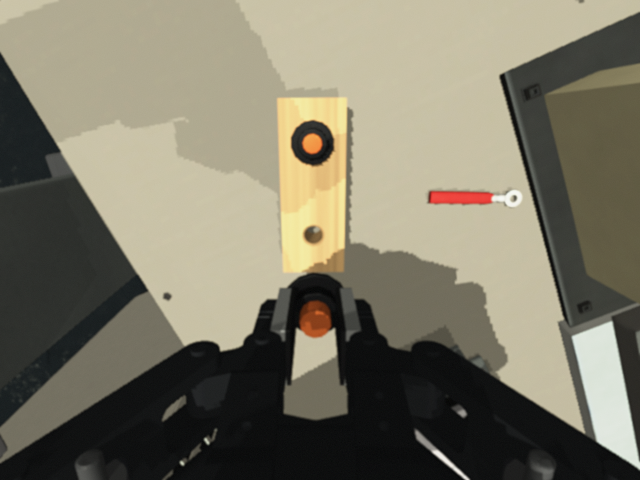

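```bash
python3 -m inch '[[-0.5,0.13,0,0],[-0.9,0.3,0,0],[-0.95,0.3,0,0],[-0.95,0.3,0,0],[-0.95,0.3,0,0],[-0.95,0.3,0,0],[-0.8,0.26,0,0],[-0.4,0.13,0,0]]'
python3 -m inch '[[0,0,0,0],[0,0,0,0],[0,0,0,0],[0,0,0,0],[0,0,0,0],[0,0,0,0],[0,0,0,0],[0,0,0,0]]'
python3 look.py w6; python3 plan.py 0.573 -0.127 0.14 -9.08 1
python3 - <<'E'
from h import *
import pickle
p=pickle.load(open('pics/w6.pkl','rb')); im=cv2.imread('pics/w6.png'); g=cv2.cvtColor(im,cv2.COLOR_BGR2GRAY)
u=proj(p,(.573,-.127,.068)); x,y=int(u[0]),int(u[1]); print(u)
w=g[y-40:y+40,x-40:x+40]; _,m=cv2.threshold(w,0,255,cv2.THRESH_OTSU+cv2.THRESH_BINARY_INV)
n,l,s,c=cv2.connectedComponentsWithStats(m)
for i in range(1,n):
    if s[i][4]>30: print(c[i]+[x-40,y-40],s[i], onz(p,c[i]+[x-40,y-40],.068))
cv2.imwrite("pics/w6c.png",cv2.resize(im[150:400,180:480],None,fx=2.4,fy=2.4))
E
```

```text
time: 8.35
tcp_pos: [0.5686, -0.1462, 0.1525]
ee_rot: [0.762, 0.647, -0.001, 0.0]
contact_force: [-0.6, -0.4, -0.4]
finger_gap: 0.0173
time: 9.02
tcp_pos: [0.5693, -0.1412, 0.1536]
ee_rot: [0.76, 0.649, -0.0, 0.0]
contact_force: [0.2, -0.4, -0.3]
finger_gap: 0.017
(array([430. , 171.7]), np.int32(439), array([419, 160,  23,  24], dtype=int32)) z.08 [ 0.6407 -0.1004] z.05 [ 0.6495 -0.1054]
(array([496.1, 309.6]), np.int32(304), array([486, 301,  21,  18], dtype=int32)) z.08 [ 0.6768 -0.193 ] z.05 [ 0.691  -0.2118]
(array([314.8, 322.3]), np.int32(693), array([300, 302,  30,  36], dtype=int32)) z.08 [ 0.5627 -0.1837] z.05 [ 0.5599 -0.2011]
hole px [316.53875489 229.66379209]
t 9.07 tcp [ 0.5693 -0.1414  0.1536] yaw -9.02 tilt 0.01 F [ 1.02 -0.45 -0.57] gap 0.0169 q7 -0.1
[0.493,0.048,0.452,0.010],[316.99478807 229.43658181]
[294.0831793  196.94454713] [  0   0  47  27 541] [ 0.56255739 -0.10484742  0.068     ]
[317.47169811 227.61320755] [ 30  28  24  22 424] [ 0.57346968 -0.12589381  0.068     ]
[338.38352941 262.33647059] [ 43  65  37  15 425] [ 0.58304867 -0.15053682  0.068     ]
```

View pics/w6c.png

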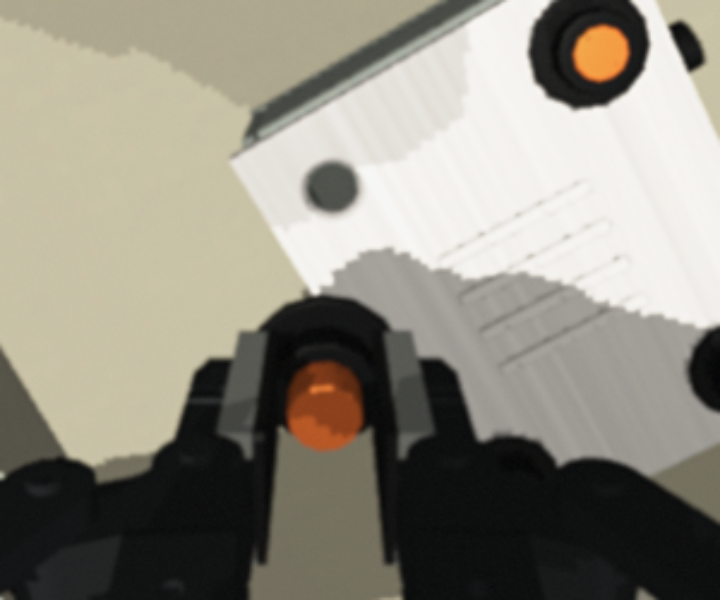

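```bash
python3 -m inch '[[0.2,0.06,0,0],[0.323,0,0,0],[0,0,0.2,0],[0,0,0.3,0],[0,0,0.4,0],[0,0,0.3,0],[0,0,0.2,0],[0,0,0.05,0]]'
python3 -m inch '[[0,0,0,0],[0,0,0,0],[0,0,0,0],[0,0,0,0],[0,0,0.1,0],[0,0,0.1,0],[0,0,0,0],[0,0,0,0]]'
python3 plan.py 0.5735 -0.1262 0.0867 -9.02 1
python3 - <<'E'
from cell import viewer
import cv2
cv2.imwrite("pics/s7.png",cv2.resize(viewer.capture("scene")[140:280,240:400,::-1],None,fx=4,fy=4))
E
```

```text
time: 9.73
tcp_pos: [0.5721, -0.1265, 0.1077]
ee_rot: [0.761, 0.649, -0.001, -0.001]
contact_force: [0.2, 0.3, -0.6]
finger_gap: 0.0174
time: 10.4
tcp_pos: [0.5732, -0.1264, 0.1037]
ee_rot: [0.761, 0.649, -0.0, -0.0]
contact_force: [0.3, 0.6, -0.9]
finger_gap: 0.0169
t 10.4 tcp [ 0.5732 -0.1264  0.1037] yaw -9.04 tilt 0.03 F [ 0.33  0.65 -0.87] gap 0.0169 q7 -0.16
[0.007,0.008,0.566,-0.003],
```

View pics/s7.png

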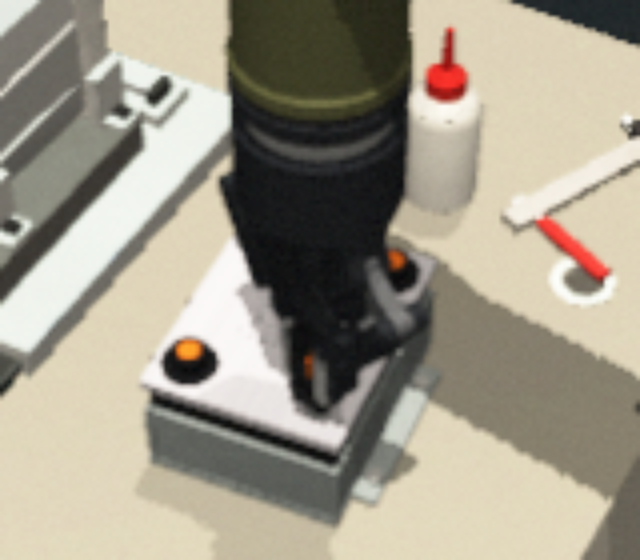

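```bash
python3 -m inch '[[0,0,0.08,0],[0,0,0.08,0],[0,0,0.08,0],[0,0,0,0],[0,0,0,0],[0,0,0,0],[0,0,0,0],[0,0,0,0]]'; python3 plan.py 0.5735 -0.1262 0.0867 -9.02 1
```

```text
time: 11.12
tcp_pos: [0.5736, -0.1264, 0.0969]
ee_rot: [0.761, 0.649, 0.0, 0.0]
contact_force: [-0.7, -0.2, 0.4]
finger_gap: 0.017
t 11.12 tcp [ 0.5736 -0.1264  0.0969] yaw -9.04 tilt 0.01 F [-0.72 -0.23  0.4 ] gap 0.017 q7 -0.16
[0.006,-0.003,0.341,-0.003],
```

```bash
python3 -m inch '[[0,0,0.08,0],[0,0,0.08,0],[0,0,0.08,0],[0,0,0,0],[0,0,0,0],[0,0,0,0],[0,0,0,0],[0,0,0,0]]'; python3 plan.py 0.5735 -0.1262 0.0867 -9.02 1
```

```text
time: 11.78
tcp_pos: [0.5736, -0.1264, 0.0897]
ee_rot: [0.761, 0.649, 0.0, 0.0]
contact_force: [0.6, -0.4, -1.1]
finger_gap: 0.0173
t 11.78 tcp [ 0.5736 -0.1264  0.0897] yaw -9.04 tilt 0.01 F [ 0.64 -0.39 -1.05] gap 0.0173 q7 -0.17
[0.007,-0.003,0.100,-0.003],
```

```bash
python3 -m inch '[[0,0,0.03,0],[0,0,0.03,0],[0,0,0.03,0],[0,0,0,0],[0,0,0,0],[0,0,0,0],[0,0,0,0],[0,0,0,0]]'; python3 -c "
from cell import status
print(status.get_obs()['contact_force'],status.get_obs()['tcp_pos'])"
```

```text
time: 12.45
tcp_pos: [0.5735, -0.1264, 0.0869]
ee_rot: [0.761, 0.649, -0.0, 0.0]
contact_force: [0.1, 0.1, -1.6]
finger_gap: 0.0173
[ 0.0827835   0.13754819 -1.61546865] [ 0.57346168 -0.12638771  0.08686737]
```

```bash
python3 -m inch '[[0,0,0.02,0],[0,0,0,0],[0,0,0,0],[0,0,0,0],[0,0,0,0],[0,0,0,0],[0,0,0,0],[0,0,0,0]]'; 
python3 -m inch '[[0,0,0,0],[0,0,0,0],[0,0,0,0],[0,0,0,0],[0,0,-0.1,0],[0,0,-0.3,0],[0,0,-0.5,0],[0,0,-0.5,0]]' -0.1
python3 -m inch '[[0,0,-0.5,0],[0,0,-0.1,0],[-0.3,0,0,0],[-0.5,0,0,0],[-0.5,0,0,0],[-0.2,0,0,0],[0,0,0,0],[0,0,0,0]]' 
python3 -m inch '[[0,0,0,0],[0,0,0,0],[0,0,0,0],[0,0,0,0],[0,0,0,0],[0,0,0,0],[0,0,0,0],[0,0,0,0]]' 1 
python3 look.py w8; python3 -c "
import cv2
i=cv2.imread('pics/w8.png')[60:420,150:630]; cv2.imwrite('pics/w8c.png',cv2.resize(i,None,fx=1.6,fy=1.6))";python3 plan.py 0.5735 -0.1262 0.1 -9.02 1
```

```text
time: 13.12
tcp_pos: [0.5735, -0.1264, 0.0864]
ee_rot: [0.761, 0.649, -0.0, 0.0]
contact_force: [-0.2, -0.5, 1.5]
finger_gap: 0.0169
time: 13.78
tcp_pos: [0.5733, -0.1263, 0.1291]
ee_rot: [0.761, 0.649, -0.0, -0.0]
contact_force: [0.2, -0.8, 0.1]
finger_gap: 0.047
time: 14.45
tcp_pos: [0.566, -0.1709, 0.1456]
ee_rot: [0.761, 0.649, -0.0, -0.001]
contact_force: [0.7, 0.0, 0.7]
finger_gap: 0.0467
time: 15.12
tcp_pos: [0.5664, -0.1708, 0.1463]
ee_rot: [0.761, 0.649, -0.0, 0.0]
contact_force: [-0.2, -0.8, -0.3]
finger_gap: 0.0001
(array([435.9, 115.4]), np.int32(530), array([424, 102,  25,  27], dtype=int32)) z.08 [ 0.6407 -0.1005] z.05 [ 0.6502 -0.1012]
(array([314.9, 187.7]), np.int32(505), array([303, 175,  25,  26], dtype=int32)) z.08 [ 0.5734 -0.1278] z.05 [ 0.5726 -0.1326]
(array([506.6, 270.8]), np.int32(368), array([496, 261,  22,  21], dtype=int32)) z.08 [ 0.6767 -0.1934] z.05 [ 0.6919 -0.2084]
(array([397.3, 325.6]), np.int32(282), array([388, 317,  20,  18], dtype=int32)) z.08 [ 0.61   -0.2194] z.05 [ 0.6149 -0.2383]
hole px [313.46084746 183.31376074]
t 15.17 tcp [ 0.5664 -0.1708  0.1463] yaw -9.04 tilt 0.01 F [ 0.26 -0.11 -0.79] gap 0.0003 q7 -0.06
[1.506,-0.000,1.544,-0.003],
```

View pics/w8c.png

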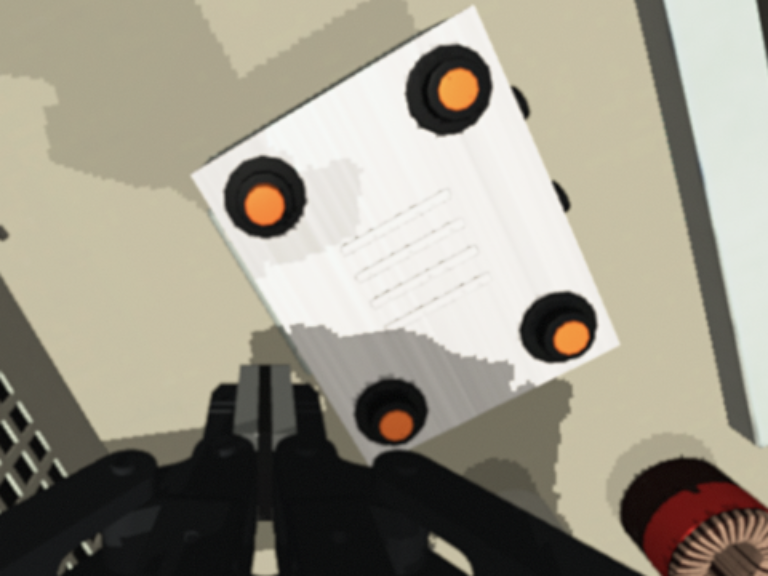

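```bash
python3 -m inch '[[0.3,0,0,0],[0.5,0,0,0],[0.5,0,0.1,0],[0.2,0,0.3,0],[0,0,0.4,0],[0,0,0.3,0],[0,0,0.17,0],[0,0,0,0]]'
python3 -m inch '[[0,0,0,0],[0,0,0,0],[0,0,0.05,0],[0,0,0.05,0],[0,0,0.05,0],[0,0,0,0],[0,0,0,0],[0,0,0,0]]'; python3 plan.py 0.5736 -0.1264 0.1 -9.02 1
```

```text
time: 15.83
tcp_pos: [0.5719, -0.1274, 0.1058]
ee_rot: [0.761, 0.649, -0.001, -0.001]
contact_force: [-0.0, 0.1, -0.7]
finger_gap: 0.0
time: 16.5
tcp_pos: [0.5735, -0.1264, 0.1038]
ee_rot: [0.761, 0.649, -0.0, 0.0]
contact_force: [0.4, -0.2, 0.8]
finger_gap: -0.0002
t 16.5 tcp [ 0.5735 -0.1264  0.1038] yaw -9.04 tilt 0.01 F [ 0.35 -0.22  0.79] gap -0.0002 q7 -0.16
[0.001,0.003,0.125,-0.003],
```

```bash
python3 -m inch '[[0,0,0.03,0],[0,0,0.03,0],[0,0,0.03,0],[0,0,0.03,0],[0,0,0,0],[0,0,0,0],[0,0,0,0],[0,0,0,0]]'
python3 -m inch '[[0,0,0.03,0],[0,0,0.03,0],[0,0,0.03,0],[0,0,0,0],[0,0,0,0],[0,0,0,0],[0,0,0,0],[0,0,0,0]]'
```

```text
time: 17.17
tcp_pos: [0.5736, -0.1264, 0.1003]
ee_rot: [0.761, 0.649, 0.0, 0.0]
contact_force: [-1.9, 0.7, 3.9]
finger_gap: 0.0001
time: 17.83
tcp_pos: [0.5736, -0.1264, 0.0982]
ee_rot: [0.761, 0.649, -0.0, 0.0]
contact_force: [-2.7, 0.9, 7.0]
finger_gap: -0.0001
```

```bash
python3 -m inch '[[0,0,0.03,0],[0,0,0.03,0],[0,0,0.03,0],[0,0,0.03,0],[0,0,0,0],[0,0,0,0],[0,0,0,0],[0,0,0,0]]'
python3 -m inch '[[0,0,0.02,0],[0,0,0.02,0],[0,0,0.01,0],[0,0,0,0],[0,0,0,0],[0,0,0,0],[0,0,0,0],[0,0,0,0]]'
```

```text
time: 18.5
tcp_pos: [0.5736, -0.1264, 0.0947]
ee_rot: [0.761, 0.649, -0.0, 0.0]
contact_force: [-2.8, -0.1, 8.4]
finger_gap: -0.0001
time: 19.17
tcp_pos: [0.5736, -0.1264, 0.0932]
ee_rot: [0.761, 0.649, -0.0, 0.0]
contact_force: [-2.9, 0.4, 9.1]
finger_gap: 0.0002
```

```bash
python3 -m inch '[[0,0,0.02,0],[0,0,0.02,0],[0,0,0.02,0],[0,0,0,0],[0,0,0,0],[0,0,0,0],[0,0,0,0],[0,0,0,0]]'
python3 -m inch '[[0,0,0.02,0],[0,0,0.01,0],[0,0,0,0],[0,0,0,0],[0,0,0,0],[0,0,0,0],[0,0,0,0],[0,0,0,0]]'
```

```text
time: 19.83
tcp_pos: [0.5736, -0.1264, 0.0914]
ee_rot: [0.761, 0.649, -0.0, 0.0]
contact_force: [-3.2, 1.5, 8.4]
finger_gap: -0.0003
time: 20.5
tcp_pos: [0.5736, -0.1264, 0.0905]
ee_rot: [0.761, 0.649, -0.0, 0.0]
contact_force: [-2.4, 0.1, 8.9]
finger_gap: 0.0001
```

```bash
python3 -m inch '[[0,0,0.02,0],[0,0,0.01,0],[0,0,0,0],[0,0,0,0],[0,0,0,0],[0,0,0,0],[0,0,0,0],[0,0,0,0]]'
python3 -c "
from cell import status
print(status.get_obs()['contact_force'],status.get_obs()['torque'])"
python3 -m inch '[[0,0,0.02,0],[0,0,0.01,0],[0,0,0,0],[0,0,0,0],[0,0,0,0],[0,0,0,0],[0,0,0,0],[0,0,0,0]]'
```

```text
time: 21.17
tcp_pos: [0.5736, -0.1264, 0.0897]
ee_rot: [0.761, 0.649, -0.0, 0.0]
contact_force: [-3.1, 0.1, 9.2]
finger_gap: -0.0002
[-3.08846637  0.0666496   9.18060115] [ 0.10015921  0.77398994 -0.00506637]
time: 21.83
tcp_pos: [0.5737, -0.1264, 0.0891]
ee_rot: [0.761, 0.649, -0.0, 0.0]
contact_force: [-4.0, 0.4, 10.8]
finger_gap: 0.0
```

```bash
python3 -m inch '[[0,0,0.02,0],[0,0,0.01,0],[0,0,0,0],[0,0,0,0],[0,0,0,0],[0,0,0,0],[0,0,0,0],[0,0,0,0]]'
python3 -c "
from cell import status
print(status.get_obs()['contact_force'],status.get_obs()['tcp_pos'])"
```

```text
time: 22.5
tcp_pos: [0.5737, -0.1264, 0.0884]
ee_rot: [0.761, 0.649, -0.0, 0.0]
contact_force: [-4.9, -0.4, 13.1]
finger_gap: -0.0002
[-4.93884345 -0.36328071 13.11873483] [ 0.57367325 -0.12639834  0.08839577]
```

```bash
python3 -m inch '[[0,0,-0.03,0],[0,0,-0.05,0],[0,0,-0.1,0],[0,0,-0.2,0],[0,0,-0.5,0],[0,0,-0.6,0],[0,0,-0.6,0],[0,0,-0.3,0]]'
python3 -m inch '[[-0.4,0,0,0],[-0.8,0,0,0],[-0.8,0,0,0],[-0.4,0,0,0],[0,0,0,0],[0,0,0,0],[0,0,0,0],[0,0,0,0]]'
python3 look.py w9; python3 - <<'E'
from h import *
from cell import viewer
import pickle
w=cv2.imread('pics/w9.png'); s=viewer.capture("scene")[:,:,::-1].copy(); S=viewer.camera_params("scene"); W=pickle.load(open('pics/w9.pkl','rb'))
cv2.imwrite("pics/s9.png",s)
bs=[b for b in blobs(s,*ORANGE)]; bw=blobs(w,*ORANGE)
for b in bs: print("scene",b)
for b in bw:
  for c in bs:
    X,e=tri(W,b[0],S,c[0])
    if e<.006: print(X.round(4),round(e,4),b[0],c[0])
z=lambda im,x,y,w,h:cv2.resize(im[y:y+h,x:x+w],(400,300),interpolation=cv2.INTER_CUBIC)
cv2.imwrite("pics/f.png",np.hstack([z(w,200,60,360,270),z(s,258,180,112,84)]))
E
```

```text
time: 23.17
tcp_pos: [0.5744, -0.1264, 0.1601]
ee_rot: [0.761, 0.649, 0.001, 0.001]
contact_force: [0.9, -0.1, -0.4]
finger_gap: -0.0002
time: 23.83
tcp_pos: [0.5626, -0.1954, 0.1581]
ee_rot: [0.76, 0.65, 0.0, -0.0]
contact_force: [-0.1, 0.3, 0.5]
finger_gap: 0.0002
(array([433.5,  67.2]), np.int32(519), array([421,  54,  25,  27], dtype=int32)) z.08 [ 0.6407 -0.1006] z.05 [ 0.6503 -0.0977]
(array([315.4, 137.8]), np.int32(462), array([304, 126,  24,  25], dtype=int32)) z.08 [ 0.5737 -0.1268] z.05 [ 0.5736 -0.1277]
(array([503.3, 225.3]), np.int32(367), array([493, 215,  22,  22], dtype=int32)) z.08 [ 0.6768 -0.1935] z.05 [ 0.6917 -0.204 ]
(array([395.8, 281. ]), np.int32(287), array([386, 272,  20,  19], dtype=int32)) z.08 [ 0.61   -0.2195] z.05 [ 0.6151 -0.2338]
hole px [313.8105127  137.93773866]
scene (array([306.8, 195.2]), np.int32(24), array([304, 193,   7,   5], dtype=int32))
scene (array([337.5, 204.5]), np.int32(20), array([335, 203,   6,   4], dtype=int32))
scene (array([286.8, 226.9]), np.int32(29), array([284, 225,   7,   5], dtype=int32))
scene (array([319.3, 237.7]), np.int32(32), array([316, 235,   7,   6], dtype=int32))
scene (array([231.7, 334.9]), np.int32(42), array([228, 332,   8,   7], dtype=int32))
scene (array([150. , 397.9]), np.int32(856), array([132, 372,  38,  51], dtype=int32))
[ 0.6412 -0.1004  0.0792] 0.0006 [433.5  67.2] [286.8 226.9]
[ 0.5739 -0.1266  0.0789] 0.0008 [315.4 137.8] [319.3 237.7]
[ 0.678  -0.194   0.0781] 0.0006 [503.3 225.3] [306.8 195.2]
[ 0.6102 -0.2191  0.0798] 0.0009 [395.8 281. ] [337.5 204.5]
```

View pics/f.png

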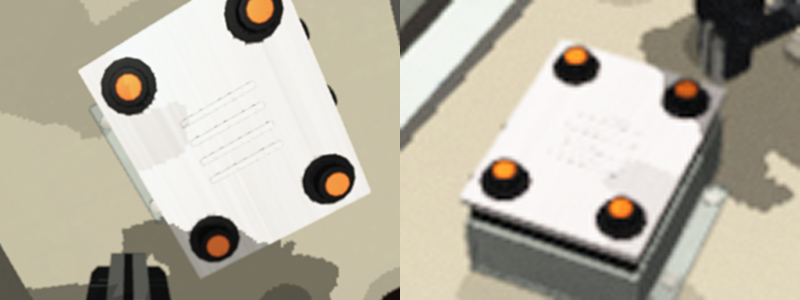

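```bash
python3 -c "
from cell import ticket
print(ticket.finish_job())"
```

```text
the job is handed in; nothing more can be done
None
```

The fresh rivet is in the open corner hole with its pin pushed home. I handed the job in at about 24 s, with the arm clear of everything.

- **Placing:** I took the fresh rivet by its hub from the stand and lowered it into the hole with no noticeable resistance. I let go once the flange met the cover at about 1.5 N. A wrist picture then showed it seated with the pin still up.
- **Pressing:** With the jaws closed I pressed in small steps. The pin slid at about 9 N, then the force rose to 13.1 N, above the pin's 11 N limit, so it is on its stop. By the stated stiffness the cover sank about 5.5 mm at most, below the 8.5 mm limit.
- **Final check:** Across two camera views the pin reads 78.9 mm high, against 78.1 to 79.8 mm for the three set rivets (nominal 80). The camera calibration is only good to about 2 mm, so the rise in force is the stronger sign that the pin is home.
- **Other objects:** The spent rivet sits at the same place in the scene picture as at the start. I did not measure the caliper and oiler again, but the arm went nowhere near them at table height.
- **Disagreements:** The gripper's gap read 17 mm on the 20 mm hub, though the pictures showed a proper hub grasp. I also saw a sideways force of 3 to 5 N while pressing, with no visible effect.

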